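# Tug and latch the loose bit box

### The job

One of the three plywood bit boxes on the bench has been left with its steel catch standing up. Tug that box's lid up two or three centimetres by its pull to make sure it is the loose one, let the lid down shut again, then fold the catch over onto the lid and press it flat. Leave the other two boxes latched.

Things in the scene. Friction and masses are not known exactly. Their poses are not given: they have to be found in the camera images.
- case_a: One of three alike plywood boxes, fixed; their places vary. 170 mm (x) by 120 (y). Origin: centre of underside; +x runs from the front (catch, robot side) to the back (lid hinge). Lid top 67.5 mm up; at x=y=0 on it a dark wooden pull, 16 mm square, top at 95.5 mm, free for fingers closing along y. Steel catch at the front edge, y=0.
- case_b: Second of the three alike boxes, same sizes and axes as case_a; does not move on the bench.
- case_c: Third of the three alike boxes, same sizes and axes as case_a; does not move on the bench.
- lid_a (a joint): Lid of case_a, rad: 0 shut, grows as it opens upward about a hinge along y at the back edge (x = +85 mm, z = 55 mm of the box); the pull rises 8.5 mm per 0.1 rad. About 0.25 kg; swings freely and falls shut by its own weight when let go. A shut catch holds it down against a light tug; forcing it would spring the catch.
- catch_a (a joint): Catch of case_a, rad: steel strap 24 mm wide, 3 thick, 57 long from its hinge, which lies along y at x = -93, z = 71 mm of the box. 0: shut, flat over the lid towards +x, top at 73 to 77 mm; 1.57: upright; more: leaning out in front. Unlatched if over 1. Stiff hinge (0.08 N m, about 2 N at 40 mm): stays where left.
- catch_b (a joint): Catch of case_b in rad, same meaning as catch_a.
- catch_c (a joint): Catch of case_c in rad, same meaning as catch_a.
Mind the look-alikes: they are no part of the job. Leave any red look-alike of the case_a alone.

How it is judged:
On the way, in this order (a step that is already met when the one before it is completed fails the run):
1. the loose lid has been tugged up (lid at least 0.12 rad, about 10 mm at the pull) with its catch still open (value of joint lid_a above 0.12 rad and value of joint catch_a above 0.8 rad), for 0.1 s.
2. the lid is down shut again, the catch still open (value of joint lid_a below 0.04 rad and value of joint catch_a above 0.4 rad), for 0.1 s.
At the end, for the whole second after the job is handed in: The lid of the loose box is shut (within 0.04 rad) and its catch lies flat on it (within 0.12 rad, about 6 mm at its tip), both at rest; the catches of the other two boxes are still flat (within 0.12 rad) (value of joint lid_a below 0.04 rad and value of joint each of catch_a, catch_b, catch_c below 0.12 rad and velocity of joint each of lid_a, catch_a below 0.05 rad/s); the robot touches nothing.
It fails at once if a catch of another box is opened (more than 0.3 rad) (value of joint any of catch_b, catch_c above 0.3 rad).
It fails at once if the loose lid is thrown wide open (more than 0.8 rad, about 6 cm at the pull) (value of joint lid_a above 0.8 rad).
It also fails if it takes over 40 s, if anything falls off the work surface, if the arm or the gripper's body presses on something with over 40 N, if the wrist force passes 120 N, or if a joint passes its speed limit or range.

### The arm

A 7-joint arm with a two-finger parallel gripper is mounted at the origin on the work surface. World frame = base frame: x ahead of the robot, y to its left, z up, the work surface at z = 0. Lengths are in m, angles in rad, forces in N, time in s.
With the tool pointing down it reaches from about 0.35 to 0.9 m from the base axis. Payload 8.1 kg.
Tool frame: the origin (TCP) lies at the very end of the fingers, on their centre line; the grasp point (between the pads) lies 19 mm behind it (tcp_to_grasp is the distance from the TCP to the grasp point, in m); z points along the fingers, y is the line along which they close (so a half turn about z gives the same grasp; the last joint's range is limited). The gripper opens to 85 mm and grips with 20 to 120 N. Pads are 22 mm wide; open, the fingers measure 114 mm over their backs; the gripper's body (76 mm by 85 mm) begins 54 mm behind the grasp point. The pads swing forward as they close: fully open they stand 13 mm farther back than shut.
Start: joints at [-1.342, 0.434, 0.025, 1.573, -0.012, 1.134, -0.075], TCP at [0.204, 0.591, 0.231] pointing down, gripper open.
Joint ranges: [-2.62, 2.62], [-0.44, 2.09], [-1.27, 1.32], [0.08, 2.57], [-1.32, 4.46], [0.12, 2], [-2.74, 2.74]. Speed limits (rad/s): [2.22, 2.22, 3.01, 3.01, 3.14, 3.14, 3.14].

### API

Orientations are given as a rotation vector (axis times angle).
In Python, from station import * gives the robot as it stands. The module is installed in compiled form; this text tells all that it offers.
- The arm moves only by the tool drive_tool, never from a script. Its argument "plan" is a list of rows, each a list of 3 entries, a list of its own where there are three numbers: the shift along the tool's x, y, z in m, then the turn, a rotation vector about the tool's x, y, z in rad, then the opening, from 0 (shut) to 1 (fully open). In form: [[[x, y, z], [wx, wy, wz], gripper], ...]. A call has 1 to 5 rows; each row is the pose to reach, as a shift and turn from the pose commanded when the call began, along the tool's axes at that moment; what a row does not reach only later rows make up. A row lasts 1/10 s, in which the tool goes at most 50 mm and 8.59 degrees, less where a joint would pass 70% of its speed; a pose out of reach is approached as far as the arm can. A call with a gripper value outside its range is refused whole. The fingers move at their own pace and stop on an object; "squeeze" is the grip in N (left out, the last holds). Time passes only in rows, so rows that repeat a pose let the fingers close. It gives the time, the measured TCP pose, the force, the opening and the grip force at its end, in the units of the state.
- observe(): the state, without advancing time (a new reading comes with each control period).
- snapshot(name): name is "scene" or "top"; returns a dict with "pixels" (384x512x3 uint8, blue, green, red), "range_z" (384x512 float32, m along the optical axis (not along the pixel's ray), 0 where there is no reading), "intrinsics" (3x3 intrinsics, pixels), "cam_to_world" (4x4, takes a point from camera to world coordinates). Camera axes: x right, y up, looking along -z (the intrinsics and any distortion apply to the point x, -y, -z); pixel columns grow to the right and rows downward; lengths in m; the calibration is good to about 2 mm. A picture is of the moment at which its call begins.
- job_done(): hands the job in; it is judged then, once.
The state is a dict: "time_s": time; "joints": joint angles; "qd": joint speeds; "tau": joint torques, N m; "tcp_pos": TCP position; "eef_rot": TCP orientation; "force": force on the tool from outside, world axes, zero at the start; "moment": the same for the moment, N m; "width": finger opening in m; "gripper_force": force on a finger pad.
Only numpy, scipy, OpenCV 4.12 (cv2) and the standard library are available. Lean on these libraries where they do the work, as an engineer would, in place of code of your own. Each camera call takes 0.05 s, during which the arm holds its last target. There are 200 camera calls.

## Working session

There is one attempt and no reset: what is moved stays moved. The work goes in short steps, Python scripts to look and compute and a tool call to move; the robot and the scene stay as the last step left them, time stands still between calls to the robot, and variables do not carry over. Pictures are saved under pics/ and viewed, at most 10 in all, crops included, and the job is handed in when it is done.

Besides the shell and the picture viewer there is one more tool, called after ">>>" as name([rows], argument=value, ...), one row to a line, values as JSON. drive_tool: Moves the arm, as the interface text tells. Its arguments: {"type":"object","properties":{"plan":{"type":"array","items":{"type":"array"}},"squeeze":{"type":"number"}},"required":["plan"]}

```bash
mkdir -p pics; cat > h.py <<'E'
from station import *
import numpy as np, cv2
def pts(s):
    K=s["intrinsics"];T=s["cam_to_world"];z=s["range_z"];v,u=np.indices(z.shape)
    p=np.stack([(u-K[0,2])/K[0,0]*z,-(v-K[1,2])/K[1,1]*z,-z,np.ones_like(z)],-1)
    return (p@T.T)[...,:3]
E
python3 - <<'E'
from h import *
for n in("scene","top"):
    s=snapshot(n);cv2.imwrite(f"pics/{n}0.png",s["pixels"]);np.savez(f"{n}0.npz",p=pts(s),px=s["pixels"]);print(n,s["cam_to_world"].round(3).tolist())
o=observe();print(o["tcp_pos"],o["eef_rot"],o["time_s"],o["width"])
E
```

```text
scene [[0.824, -0.386, 0.415, 1.1], [0.567, 0.548, -0.616, -0.945], [0.011, 0.742, 0.67, 0.993], [0.0, 0.0, 0.0, 1.0]]
top [[0.024, 0.995, -0.098, 0.411], [-0.999, 0.021, -0.03, -0.076], [-0.028, 0.099, 0.995, 1.228], [0.0, 0.0, 0.0, 1.0]]
[0.20346817 0.59044537 0.23060381] [-5.18797810e-01 -3.09834913e+00  2.31323428e-03] 0.1 0.08558684868490588
```

View pics/scene0.png

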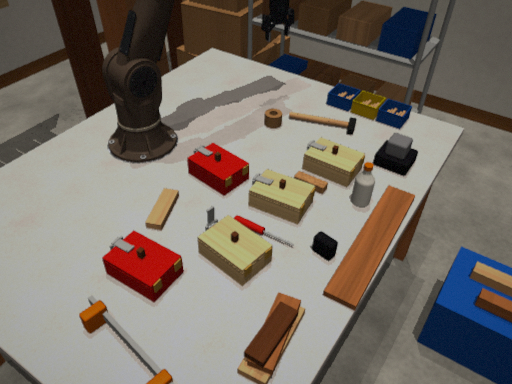

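View pics/top0.png

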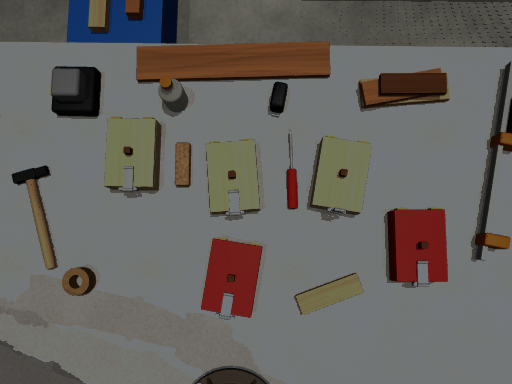

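The three plywood boxes are at top pixels (130,153), (233,176) and (342,175). The red look-alikes are at (231,278) and (418,246). Only the box at (342,175) has its catch upright, at (338,210) in top and (211,215) in scene, so that one is the target. Next I'll crop it close and measure it.

```bash
python3 - <<'E'
from h import *
d=np.load("top0.npz");p,px=d["p"],d["px"]
win=np.zeros(p.shape[:2],bool);win[125:225,300:382]=1
z=p[...,2]
lid=win&(z>.055)&(z<.078)
q=p[lid][:,:2].astype(np.float32);r=cv2.minAreaRect(q*1000);print("lid",r,lid.sum(),np.median(z[lid]))
pull=win&(z>.085)&(np.indices(z.shape)[0]<195);v,u=np.nonzero(pull);print("pull",p[pull].mean(0),np.ptp(p[pull],0),z[pull].max(),pull.sum(),u.mean(),v.mean())
c=win&(z>.08)&(np.indices(z.shape)[0]>=195);print("catch",c.sum(),p[c].min(0),p[c].max(0),p[c].mean(0))
s=np.load("scene0.npz");P=s["p"];m=np.zeros(P.shape[:2],bool);m[195:285,190:280]=1
Z=P[...,2];a=m&(Z>.055)&(Z<.078);print("scene lid",cv2.minAreaRect(P[a][:,:2].astype(np.float32)*1000),np.median(Z[a]))
b=m&(Z>.088)&(np.indices(Z.shape)[1]>225);print("scene pull",b.sum(),P[b].mean(0))
b=m&(Z>.085)&(np.indices(Z.shape)[1]<222);print("scene catch",b.sum(),P[b].min(0),P[b].max(0),P[b].mean(0))
A=cv2.resize(px[120:225,295:385],None,fx=4,fy=4,interpolation=2);B=cv2.resize(s["px"][190:285,185:280],(400,420),interpolation=2)
cv2.imwrite("pics/crop.png",np.hstack([A,B]))
E
```

```text
lid ((597.9851684570312, -254.1436767578125), (120.6720199584961, 185.5031280517578), 81.57928466796875) 3514 0.06802390277287551
pull [ 0.54524688 -0.20198895  0.42720793] [0.19844256 0.18653255 1.14239505] 1.22803205659495 75 343.4533333333333 168.82666666666665
catch 54 [ 0.4106404  -0.25276257  0.08027537] [ 0.51353469 -0.07648376  1.22803206] [ 0.49853347 -0.22196037  0.2408072 ]
scene lid ((612.9281005859375, -179.09304809570312), (286.66461181640625, 184.86863708496094), 80.95085144042969) 0.06532772396575315
scene pull 51 [ 0.77881293 -0.5023002   0.41059024]
scene catch 100 [ 0.50415712 -0.94458661  0.08505338] [ 1.09957495 -0.23397445  0.99349197] [ 0.5880735  -0.33799224  0.22392519]
```

View pics/crop.png

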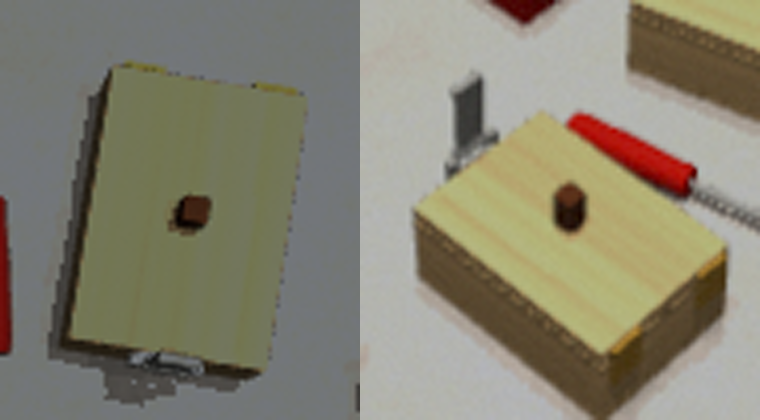

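The crop confirms it: a plywood box with its catch upright (crop 165,355) and a dark pull (crop 195,211). I'll re-measure with the missing range readings filtered out.

```bash
python3 - <<'E'
from h import *
for f,w,split in(("top0.npz",(125,225,300,382),0),("scene0.npz",(195,285,190,280),1)):
    p=np.load(f)["p"];z=p[...,2];m=np.zeros(z.shape,bool);m[w[0]:w[1],w[2]:w[3]]=1;m&=z<.2
    a=m&(z>.064)&(z<.0715)&(p[...,0]>.47)&(p[...,1]<-.17)&(p[...,1]>-.34)
    print(f,"lid",cv2.minAreaRect(p[a][:,:2].astype(np.float32)*1000),np.median(z[a]))
    b=m&(z>.088)&(p[...,0]>.55);print("pull",b.sum(),p[b].mean(0),p[b].min(0),p[b].max(0))
    b=m&(z>.08)&(p[...,0]<.55);print("catch",b.sum(),p[b].mean(0),p[b].min(0),p[b].max(0))
from scipy.spatial.transform import Rotation as R
o=observe();print(R.from_rotvec(o["eef_rot"]).as_matrix().round(3))
E
```

```text
top0.npz lid ((598.0518188476562, -254.0509033203125), (120.40605163574219, 185.46075439453125), 81.5359115600586) 0.06794971778753678
pull 49 [ 0.60142035 -0.25418446  0.09547991] [ 0.59402354 -0.26301631  0.09047934] [ 0.60908296 -0.24656397  0.10006001]
catch 48 [ 0.50952011 -0.24014494  0.1174041 ] [ 0.50571046 -0.25276257  0.08027537] [ 0.51353469 -0.22807789  0.13180822]
scene0.npz lid ((599.6423950195312, -260.25860595703125), (122.13856506347656, 183.5090789794922), 80.96636199951172) 0.06605872896517495
pull 33 [ 0.60385182 -0.26105307  0.09264384] [ 0.5948455  -0.2692504   0.08815392] [ 0.61080047 -0.25141619  0.09734501]
catch 98 [ 0.51155808 -0.2477794   0.10597411] [ 0.50415712 -0.26044912  0.08008348] [ 0.51610205 -0.23397445  0.13053652]
[[-0.945  0.326 -0.   ]
 [ 0.326  0.945 -0.001]
 [-0.    -0.001 -1.   ]]
```

>>> drive_tool([
  [[-0.65,-0.67,0],[0,0,0],1],
  [[-0.65,-0.67,0],[0,0,0],1],
  [[-0.65,-0.67,0],[0,0,0],1],
  [[-0.65,-0.67,0],[0,0,0],1],
  [[-0.65,-0.67,0],[0,0,0],1],
], squeeze=30)

```text
time_s: 0.6
tcp_pos: [0.3101, 0.3624, 0.2311]
eef_rot: [-0.519, -3.098, 0.0]
force: [0.7, 1.3, 0.2]
width: 0.0854
gripper_force: 0.0
```

```bash
cat >> h.py <<'E'
from scipy.spatial.transform import Rotation as R
PULL=np.array([.6025,-.257,0]);YAW=np.radians(-8.7)
def box(x,y,z): return PULL+R.from_rotvec([0,0,YAW]).apply([x,y,z])
def goto(x,y,z,pitch=0):
    o=observe();M=R.from_rotvec(o["eef_rot"])
    # tool x = -box x, y = box y, z down
    G=R.from_rotvec([0,0,YAW])*R.from_matrix([[-1,0,0],[0,1,0],[0,0,-1]])*R.from_rotvec([0,pitch,0])
    print("shift",M.inv().apply(box(x,y,z)-o["tcp_pos"]).round(4),"turn",(M.inv()*G).as_rotvec().round(3))
    print("tcp",o["tcp_pos"].round(4),"boxframe",R.from_rotvec([0,0,-YAW]).apply(o["tcp_pos"]-PULL).round(4),"t",o["time_s"],"q",o["joints"].round(2),"F",o["force"].round(1),"w",o["width"])
E
python3 -c "
from h import *
goto(0,0,.2)"
```

```text
shift [-0.4782 -0.4904  0.0312] turn [-0.   -0.   -0.18]
tcp [0.3101 0.3624 0.2311] boxframe [-0.3827  0.5681  0.2311] t 0.6 q [-1.05  0.19  0.09  1.93 -0.02  1.02  0.29] F [0.7 1.3 0.2] w 0.08538854006623554
```

>>> drive_tool([
  [[-0.48,-0.49,0],[0,0,0],1],
  [[-0.48,-0.49,0],[0,0,0],1],
  [[-0.48,-0.49,0],[0,0,0],1],
  [[-0.48,-0.49,0],[0,0,0],1],
  [[-0.48,-0.49,0],[0,0,0],1],
])

```text
time_s: 1.1
tcp_pos: [0.4172, 0.1367, 0.2314]
eef_rot: [0.519, 3.098, 0.0]
force: [1.3, 0.5, 0.2]
width: 0.085
gripper_force: 0.0
```

```bash
python3 -c "
from h import *
goto(0,0,.2)"
```

```text
shift [-0.3034 -0.3119  0.0313] turn [ 0.    0.   -0.18]
tcp [0.4172 0.1367 0.2314] boxframe [-0.2427  0.3611  0.2314] t 1.1 q [-0.69  0.12  0.28  2.02 -0.04  1.01  0.85] F [1.3 0.5 0.2] w 0.08504919086531855
```

>>> drive_tool([
  [[-0.3,-0.31,0],[0,0,0],1],
  [[-0.3,-0.31,0],[0,0,0],1],
  [[-0.3,-0.31,0],[0,0,0],1],
  [[-0.3,-0.31,0],[0,0,0],1],
  [[-0.3,-0.31,0],[0,0,0],1],
])

```text
time_s: 1.6
tcp_pos: [0.5231, -0.0896, 0.2312]
eef_rot: [-0.518, -3.098, -0.0]
force: [1.0, 0.3, 0.2]
width: 0.0854
gripper_force: 0.0
```

```bash
python3 -c "
from h import *
goto(0,0,.2)"
```

```text
shift [-0.1295 -0.1324  0.0312] turn [ 0.   -0.   -0.18]
tcp [ 0.5231 -0.0896  0.2312] boxframe [-0.1038  0.1534  0.2312] t 1.6 q [-0.29  0.29  0.46  1.83 -0.15  1.05  1.47] F [1.  0.3 0.2] w 0.08539325932392286
```

>>> drive_tool([
  [[-0.11,-0.115,0],[0,0,-0.1],1],
  [[-0.11,-0.115,0],[0,0,-0.18],1],
  [[-0.11,-0.115,0],[0,0,-0.18],1],
  [[-0.11,-0.115,0],[0,0,-0.18],1],
  [[-0.11,-0.115,0],[0,0,-0.18],1],
])

```text
time_s: 2.1
tcp_pos: [0.5889, -0.2346, 0.2304]
eef_rot: [-0.244, -3.131, 0.001]
force: [0.9, -0.2, 0.2]
width: 0.0855
gripper_force: 0.0
```

```bash
python3 -c "
from h import *
goto(0,0,.2)
for n in('scene','top'):
    s=snapshot(n);cv2.imwrite(f'pics/{n}1.png',s['pixels'])
goto(0,0,.2)
"
```

```text
shift [-0.017  -0.02    0.0304] turn [-0.001 -0.001 -0.004]
tcp [ 0.5889 -0.2346  0.2304] boxframe [-0.0168  0.0201  0.2304] t 2.1 q [-0.01  0.47  0.45  1.58 -0.22  1.15  1.91] F [ 0.9 -0.2  0.2] w 0.08550134407290721
shift [-0.0174 -0.0238  0.0307] turn [ 0.001 -0.001  0.001]
tcp [ 0.5889 -0.2309  0.2307] boxframe [-0.0174  0.0237  0.2307] t 2.2 q [-0.01  0.47  0.45  1.58 -0.22  1.15  1.91] F [-0.2  0.8  0.8] w 0.0854782646138393
```

View pics/scene1.png

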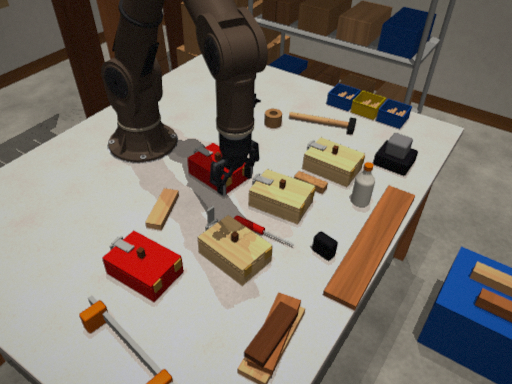

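>>> drive_tool([
  [[-0.0175,-0.024,0.04],[0,0,0],0.7],
  [[-0.0175,-0.024,0.08],[0,0,0],0.7],
  [[-0.0175,-0.024,0.12],[0,0,0],0.7],
  [[-0.0175,-0.024,0.12],[0,0,0],0.7],
  [[-0.0175,-0.024,0.12],[0,0,0],0.7],
])

```text
time_s: 2.7
tcp_pos: [0.6031, -0.2569, 0.112]
eef_rot: [-0.235, -3.132, -0.002]
force: [0.2, 0.0, 2.5]
width: 0.06
gripper_force: 0.0
```

```bash
python3 -c "
from h import *
goto(0,0,.073)
a=snapshot('scene')['pixels'];b=snapshot('top')['pixels']
cv2.imwrite('pics/c2.png',np.hstack([cv2.resize(a[150:290,180:290],(400,509)),cv2.resize(b[120:225,295:385],(400,509))]))
"
```

```text
shift [ 0.0005 -0.0002  0.039 ] turn [ 0.001 -0.001  0.002]
tcp [ 0.6031 -0.2569  0.112 ] boxframe [0.0005 0.0002 0.112 ] t 2.7 q [ 0.06  0.62  0.4   1.65 -0.29  0.94  1.99] F [0.2 0.  2.5] w 0.06004649064315376
```

View pics/c2.png

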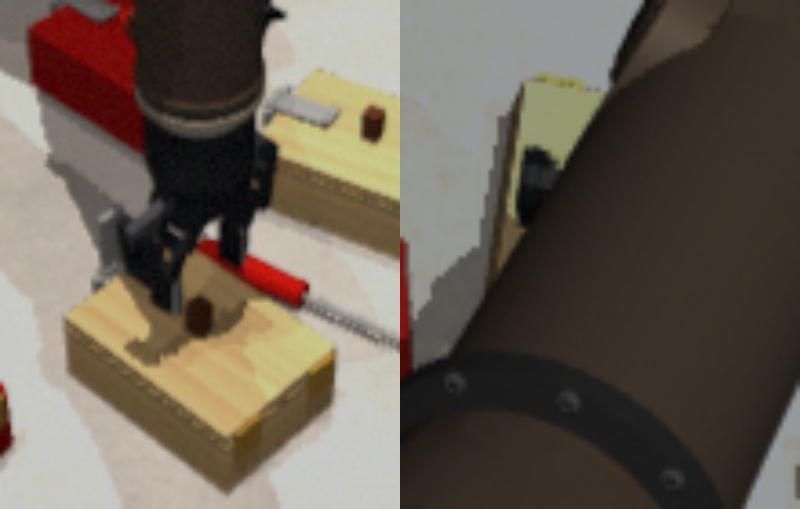

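The pull (left panel 200,315) sits between the fingers, below the finger tips, and the catch clears the gripper. Next I descend and grip.

>>> drive_tool([
  [[0,0,0.02],[0,0,0],0.7],
  [[0,0,0.038],[0,0,0],0.7],
  [[0,0,0.038],[0,0,0],0.5],
  [[0,0,0.038],[0,0,0],0.0],
  [[0,0,0.038],[0,0,0],0.0],
], squeeze=30)

```text
time_s: 3.3
tcp_pos: [0.6044, -0.2577, 0.0754]
eef_rot: [0.238, 3.13, 0.003]
force: [0.6, 27.6, 14.6]
width: 0.0167
gripper_force: 14.2
```

>>> drive_tool([
  [[0,0,0],[0,0,0],0],
  [[0,0,0],[0,0,0],0],
  [[0,0,0],[0,0,0],0],
])

```text
time_s: 3.6
tcp_pos: [0.6045, -0.2568, 0.0756]
eef_rot: [0.236, 3.13, 0.004]
force: [-1.2, 6.5, 8.9]
width: 0.0153
gripper_force: 31.8
```

>>> drive_tool([
  [[-0.002,0,-0.0067],[0,0.08,0],0],
  [[-0.0043,0,-0.0133],[0,0.16,0],0],
  [[-0.0076,0,-0.0205],[0,0.25,0],0],
  [[-0.0076,0,-0.0205],[0,0.25,0],0],
  [[-0.0076,0,-0.0205],[0,0.25,0],0],
])

```text
time_s: 4.1
tcp_pos: [0.6112, -0.2578, 0.0942]
eef_rot: [-0.217, -2.885, -0.031]
force: [-1.3, 7.7, 1.7]
width: 0.0152
gripper_force: 31.9
```

```bash
python3 -c "
from h import *
goto(0,0,.075)
a=snapshot('scene')['pixels']
cv2.imwrite('pics/c3.png',cv2.resize(a[150:290,180:290],(400,509)))
"
```

```text
shift [ 0.0037 -0.0005  0.0208] turn [ 0.002 -0.249  0.002]
tcp [ 0.6112 -0.2578  0.0942] boxframe [0.0087 0.0005 0.0942] t 4.1 q [ 0.07  0.79  0.42  1.39 -0.25  1.27  1.94] F [-1.3  7.7  1.7] w 0.01520712173438056
```

View pics/c3.png

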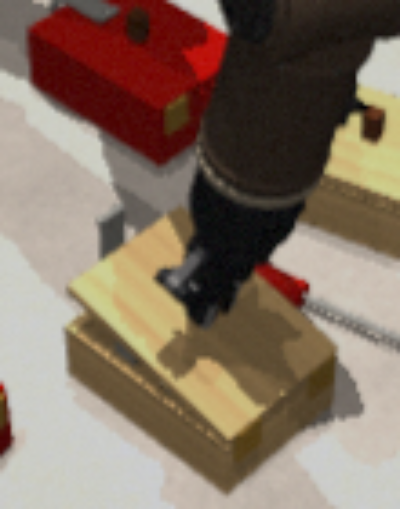

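The lid is clearly up: there is a gap at its front edge (crop 90,325), and the catch is still upright (110,235). Next I lower it by the reverse arc.

>>> drive_tool([
  [[0.0008,0,0.007],[0,-0.08,0],0],
  [[0.0017,0,0.014],[0,-0.16,0],0],
  [[0.0025,0,0.021],[0,-0.25,0],0],
  [[0.0025,0,0.021],[0,-0.25,0],0],
  [[0.0025,0,0.021],[0,-0.25,0],0.3],
])

```text
time_s: 4.65
tcp_pos: [0.6034, -0.2582, 0.0758]
eef_rot: [0.237, 3.128, 0.0]
force: [-0.3, 0.3, 0.3]
width: 0.0254
gripper_force: 0.0
```

>>> drive_tool([
  [[0,0,0],[0,0,0],0.6],
  [[0,0,0],[0,0,0],0.6],
  [[0,0,0],[0,0,0],0.6],
  [[0,0,-0.04],[0,0,0],0.6],
  [[0,0,-0.09],[0,0,0],0.6],
])

```text
time_s: 5.15
tcp_pos: [0.6013, -0.2583, 0.1626]
eef_rot: [-0.238, -3.127, -0.001]
force: [1.0, -0.4, 0.1]
width: 0.0515
gripper_force: 0.0
```

>>> drive_tool([
  [[0,0,-0.05],[0,0,0],0],
  [[0.05,0,-0.05],[0,0,0],0],
  [[0.1,0,-0.05],[0,0,0],0],
  [[0.15,0,-0.05],[0,0,0],0],
  [[0.15,0,-0.05],[0,0,0],0],
])

```text
time_s: 5.65
tcp_pos: [0.4466, -0.2355, 0.213]
eef_rot: [-0.245, -3.126, -0.005]
force: [-0.1, -0.1, 0.2]
width: 0.0005
gripper_force: 0.0
```

```bash
python3 -c "
from h import *
goto(-.15,0,.11)
a=snapshot('scene')['pixels']
cv2.imwrite('pics/c4.png',cv2.resize(a[120:290,150:290],(560,595)))
"
```

```text
shift [-0.008  0.002  0.103] turn [ 0.003 -0.006 -0.005]
tcp [ 0.4466 -0.2355  0.213 ] boxframe [-0.1573 -0.0023  0.213 ] t 5.65 q [-0.    0.27  0.48  1.91 -0.15  1.    1.96] F [-0.1 -0.1  0.2] w 0.0004940727781134614
```

View pics/c4.png

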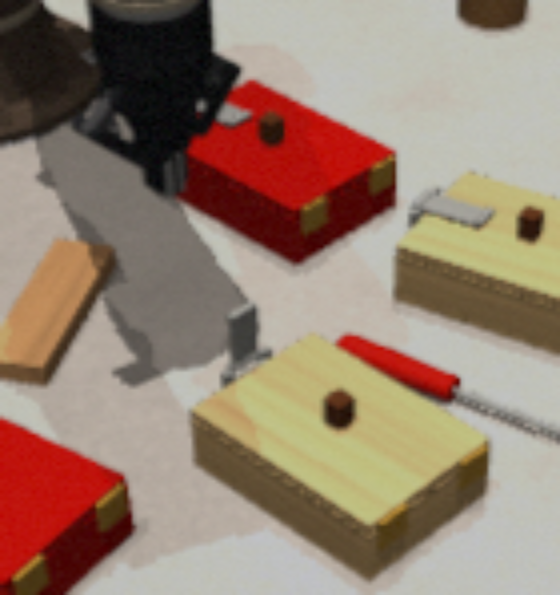

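The lid is shut again (pull at crop 340,408) and the catch is still upright (243,330). The shut fingers are out in front of it, so I go down to catch height, then push along an arc.

>>> drive_tool([
  [[-0.012,0.002,0.05],[0,0,0],0],
  [[-0.012,0.002,0.1],[0,0,0],0],
  [[-0.012,0.002,0.1],[0,0,0],0],
  [[-0.012,0.002,0.1],[0,0,0],0],
])

```text
time_s: 6.1
tcp_pos: [0.467, -0.2363, 0.1141]
eef_rot: [-0.239, -3.13, 0.0]
force: [0.9, -0.7, 1.1]
width: 0.0003
gripper_force: 0.0
```

```bash
python3 -c "
from h import *
goto(-.107,0,.113)
"
```

```text
shift [-0.0301  0.0001  0.0011] turn [-0.    -0.002 -0.   ]
tcp [ 0.467  -0.2363  0.1141] boxframe [-0.1371 -0.      0.1141] t 6.1 q [ 0.05  0.43  0.43  1.98 -0.24  0.79  2.03] F [ 0.9 -0.7  1.1] w 0.000257253796027798
```

>>> drive_tool([
  [[-0.015,0,0.001],[0,0,0],0],
  [[-0.03,0,0.001],[0,0,0],0],
  [[-0.038,0,0.002],[0,0,0],0],
  [[-0.046,0,0.003],[0,0,0],0],
  [[-0.052,0,0.005],[0,0,0],0],
])

```text
time_s: 6.6
tcp_pos: [0.5192, -0.2442, 0.1102]
eef_rot: [0.238, 3.131, -0.001]
force: [-1.2, 0.6, 0.7]
width: 0.0001
gripper_force: 0.6
```

```bash
python3 -c "
from h import *
goto(-.08,0,.106)
"
```

```text
shift [-0.0043 -0.0001  0.0042] turn [-0.     0.002 -0.   ]
tcp [ 0.5192 -0.2442  0.1102] boxframe [-8.430e-02  1.000e-04  1.102e-01] t 6.6 q [ 0.05  0.5   0.42  1.87 -0.27  0.83  2.02] F [-1.2  0.6  0.7] w 5.714964232613183e-05
```

>>> drive_tool([
  [[-0.006,0,0.004],[0,0,0],0],
  [[-0.013,0,0.011],[0,0,0],0],
  [[-0.018,0,0.018],[0,0,0],0],
  [[-0.021,0,0.025],[0,0,0],0],
  [[-0.023,0,0.03],[0,0,0],0],
])

```text
time_s: 7.1
tcp_pos: [0.5411, -0.2472, 0.0781]
eef_rot: [-0.238, -3.132, -0.0]
force: [-1.4, -0.5, 1.8]
width: 0.0002
gripper_force: 0.9
```

>>> drive_tool([
  [[0,0,0.003],[0,0,0],0],
  [[0,0,0.005],[0,0,0],0],
  [[0,0,0.005],[0,0,0],0],
])

```text
time_s: 7.4
tcp_pos: [0.5406, -0.247, 0.0738]
eef_rot: [-0.238, -3.132, -0.001]
force: [-0.0, 0.1, -0.3]
width: -0.0001
gripper_force: 0.0
```

```bash
python3 -c "
from h import *
goto(-.06,0,.073)
"
```

```text
shift [-0.0027 -0.0005  0.0007] turn [ 0.    -0.001 -0.   ]
tcp [ 0.5406 -0.247   0.0738] boxframe [-0.0627  0.0005  0.0738] t 7.4 q [ 0.07  0.58  0.39  1.84 -0.3   0.78  2.04] F [-0.   0.1 -0.3] w -5.229766582203584e-05
```

>>> drive_tool([
  [[-0.002,0,0.002],[0,0,0],0],
  [[-0.002,0,0.003],[0,0,0],0],
  [[-0.002,0,0.003],[0,0,0],0],
])

```text
time_s: 7.7
tcp_pos: [0.5419, -0.2474, 0.0721]
eef_rot: [-0.239, -3.131, -0.002]
force: [-7.0, 2.1, 16.6]
width: -0.0002
gripper_force: 8.1
```

>>> drive_tool([
  [[0,0,-0.02],[0,0,0],0],
  [[0,0,-0.07],[0,0,0],0],
  [[0,0,-0.12],[0,0,0],0],
  [[0.04,0,-0.16],[0,0,0],0],
  [[0.04,0,-0.16],[0,0,0],0],
])

```text
time_s: 8.2
tcp_pos: [0.5022, -0.243, 0.2355]
eef_rot: [0.241, 3.127, -0.002]
force: [-0.4, -0.3, -0.7]
width: -0.0001
gripper_force: 0.0
```

```bash
python3 -c "
from h import *
s=snapshot('scene');a=s['pixels']
cv2.imwrite('pics/c5.png',cv2.resize(a[120:290,150:290],(560,595)))
p=pts(s)
q=R.from_rotvec([0,0,-YAW]).apply((p-PULL).reshape(-1,3)).reshape(p.shape)
for x in (-.08,-.07,-.06,-.05,-.042,-.025):
    m=(abs(q[...,0]-x)<.004)&(abs(q[...,1])<.009)&(q[...,2]>.04)&(q[...,2]<.2);print(x,m.sum(),np.median(q[...,2][m]).round(4))
"
```

```text
-0.08 12 0.071
-0.07 14 0.0713
-0.06 14 0.0709
-0.05 18 0.0702
-0.042 12 0.0724
-0.025 12 0.0656
```

View pics/c5.png

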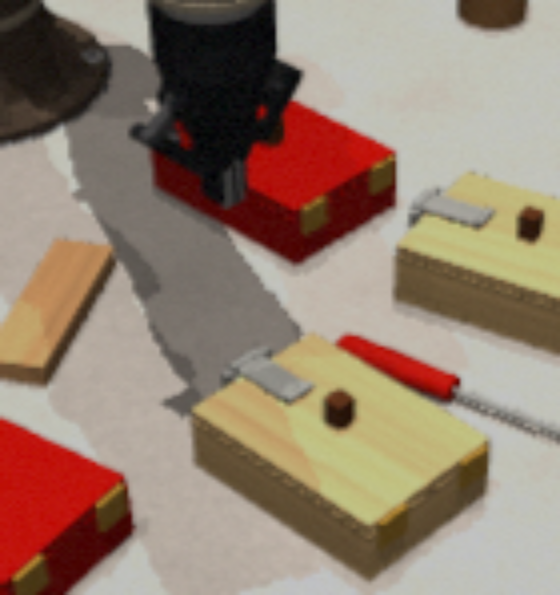

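The catch lies flat on the lid (crop 270,375). Its height is an even 71 mm or so from hinge to tip, the lid is shut, and the arm is clear. I'm handing the job in.

```bash
python3 -c "
from station import *
print(job_done())"
```

```text
the job is handed in; nothing more can be done
None
```

I tugged the loose box's lid up about 2 cm, let it down shut, folded its catch over and pressed it flat. I never touched the other two boxes, and the job was handed in at about 8 s; the hand-in gave no verdict.

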